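Sort the objective canisters by heft

ROBOT

A 7-joint arm with a two-finger parallel gripper is mounted at the origin on the work surface. World frame = base frame: x ahead of the robot, y to its left, z up, the work surface at z = 0. Lengths are in mm, angles in rad, forces in N, time in s.
With the tool pointing down it reaches from about 400 to 875 mm from the base axis. Payload 4.4 kg.
Tool frame: the origin (TCP) lies on the centre line of the jaws, within the pads' length; the fingertips stand env.tip_reach ahead of it and the grasp point (between the pads) is the TCP (env.tip_reach is the distance from the TCP to the fingertips, in mm); y points along the fingers, z is the direction in which the jaws open and shut, and the axes are right-handed (so a half turn about y gives the same grasp; the last joint's range is limited). The gripper opens to 85 mm and grips with 20 to 120 N. Pads are 22 mm wide; open, the fingers measure 114 mm over their backs; the gripper's body (76 mm by 85 mm) begins 54 mm behind the grasp point. The pads swing forward as they close: fully open they stand 13 mm farther back than shut.
Start: joints at [1.175, 0.628, 0.038, 1.517, -0.027, 0.996, -0.02], TCP at [210.533, -614.975, 226.013] pointing down, gripper open.
Joint ranges: [-3.06, 3.06], [-0.37, 2.12], [-1.25, 1.32], [0.18, 2.47], [-1.1, 4.24], [0.23, 1.98], [-2.94, 2.94]. Speed limits (rad/s): [2.57, 2.57, 3.14, 3.14, 3.14, 3.14, 3.14].

INTERFACE

Orientations are given as a rotation vector (axis times angle).
In Python, from station import env, viewer, order gives the robot as it stands. The module is installed in compiled form; this text tells all that it offers.
- The arm moves only by the tool carry_out, never from a script. Its argument "plan" is a list that holds one entry, the list of rows, each a list of 4 numbers: the shift along the tool's x, y, z in mm, then the turn about the tool's y in rad. A call has 1 to 20 rows; each row shifts and turns the commanded pose from where the row before left it, along the tool's axes as they then stand; what a row does not reach is not made up. A row lasts 1/12 s, in which the tool goes at most 41.7 mm and 7.16 degrees, less where a joint would pass 70% of its speed; a pose out of reach is approached as far as the arm can. A call with a gripper value outside its range is refused whole. "jaw" is the finger opening in mm, from 0 to 85.4, set as the call begins (left out, the last holds). The fingers move at their own pace and stop on an object; the grip force is fixed at half the most. Time passes only in rows, so rows that do not move let the fingers close. It gives the time, the measured TCP pose, the force and the opening at its end, in the units of the state.
- env.state(): the state, without advancing time (a new reading comes with each control period).
- viewer.read_camera(name): name is "side" or "top" or "wrist"; returns a dict with "image" (480x640x3 uint8, red, green, blue), "depth" (480x640 float32, mm along the optical axis (not along the pixel's ray), 0 where there is no reading), "intrinsics" (3x3 intrinsics, pixels), "position" and "orientation" of the camera in the world; the wrist camera has in their place "hand_eye" (4x4, takes a point from camera to tool coordinates, whose origin is the TCP and whose axes are the tool frame's). Camera axes: x right, y down, z forward; pixel columns grow to the right and rows downward; lengths in mm; the calibration is good to about 2 mm. A picture is of the moment at which its call begins: read the wrist's pose just before it.
- order.finish_job(): hands the job in, once; it reports no verdict.
The state is a dict: "time_s": time; "joint_pos": joint angles; "joint_vel": joint speeds; "joint_torque": joint torques, N m; "tool_pos": TCP position; "tcp_rot": TCP orientation; "ft_force": force on the tool from outside, world axes, zero at the start; "moment": the same for the moment, N m; "grip_width": opening from 0.0 (shut) to 1.0 (fully open).
Only numpy, scipy, OpenCV 4.12 (cv2) and the standard library are available. Lean on these libraries where they do the work, as an engineer would, in place of code of your own. Each camera call takes 0.05 s, during which the arm holds its last target. There are 200 camera calls.

TASK

Three identical opaque canisters stand on the microscopy bench: one holds the heavy immersion objective, one the lighter low-power objective, and one is empty. Lift each a little to tell by its weight which it is, then stand the immersion objective in the blue padded tray, the low-power one in the white enamel dish and the empty canister in the steel wire basket. Keep the canisters upright, set them down gently, since optics must not be dropped, and leave everything else on the bench where it is.

Things in the scene. Friction and masses are not known exactly. Their poses are not given: they have to be found in the camera images.
- can_a: One canister: closed opaque black cylinder with knurled grey screw cap, diameter 44 (cap 46), 88 tall; origin at the centre of its underside, z up its axis. The three look exactly alike and stand on the bench. Whichever it is, it weighs about 85 g if empty, 250 to 290 g with the low-power objective, 480 to 560 g with the immersion objective; exactly one of each, the contents with about 2 mm of play inside, and which is which changes every time
- can_b: Another canister: closed opaque black cylinder with knurled grey screw cap, diameter 44 (cap 46), 88 tall; origin at the centre of its underside, z up its axis. The three look exactly alike and stand on the bench. Whichever it is, it weighs about 85 g if empty, 250 to 290 g with the low-power objective, 480 to 560 g with the immersion objective; exactly one of each, the contents with about 2 mm of play inside, and which is which changes every time
- can_c: A third canister: closed opaque black cylinder with knurled grey screw cap, diameter 44 (cap 46), 88 tall; origin at the centre of its underside, z up its axis. The three look exactly alike and stand on the bench. Whichever it is, it weighs about 85 g if empty, 250 to 290 g with the low-power objective, 480 to 560 g with the immersion objective; exactly one of each, the contents with about 2 mm of play inside, and which is which changes every time
- blue_tray: Blue plastic tray with a dark grey padded floor, square, 115 x 115 outside, 28 tall, walls 4 thick, inner floor 8 above the bench, fixed to the bench; origin at the centre of its underside, x and y along its sides, z up. For the immersion objective (heaviest canister)
- enamel_dish: White enamel dish with a dark blue rim, square, 115 x 115 outside, 28 tall, walls 4 thick, inner floor 8 above the bench, fixed to the bench; origin at the centre of its underside, x and y along its sides, z up. For the low-power objective (middle weight)
- wire_basket: Open basket of steel wire, square, 115 x 115 outside, 28 tall, walls 4 thick, inner floor 8 above the bench, fixed to the bench; origin at the centre of its underside, x and y along its sides, z up. For the empty canister (lightest)
- reagent_bottle: Bystander, loose: black plastic reagent bottle, diameter 52, 126 tall, blank white label; origin at the centre of its underside
- slide_box: Bystander, loose: closed orange microscope-slide box, 100 x 86 x 34; origin at the centre of its underside
- white_cap: Bystander, loose: small white bottle cap, diameter 28, 17 tall; origin at the centre of its underside
- oil_vial: Bystander, loose: small amber immersion-oil vial with black cap, diameter 25, 51 tall; origin at the centre of its underside
- kidney_dish: Bystander, loose: cream kidney-shaped dish about 100 x 210, 34 tall, with steel forceps in it; origin at the centre of its underside
- beaker: Bystander, loose: glass beaker with glass rods standing in it, beaker diameter 66, 90 tall, rods up to 240 high; origin at the centre of its underside
- marker: Bystander, loose: white marker pen with red cap lying down, 130 long, 14 thick; origin at the centre of its underside
Mind the look-alikes: they are no part of the job. What is shaped like the can_a but green is not meant.

How it is judged (in metres and radians):
At the end, for the whole second after the job is handed in: The heaviest canister stands in the blue tray, the middle one in the enamel dish and the lightest in the wire basket: each upright within 0.1 rad, on the inner floor within the walls, at rest and released (((x of can_a in the frame of blue_tray between -0.04 and 0.04 m and y of can_a in the frame of blue_tray between -0.04 and 0.04 m and z of can_a in the frame of blue_tray between 0.004 and 0.014 m and angle between can_a's own z axis and vertical below 0.1 rad and linear speed of can_a below 0.02 m/s and contact force between can_a and blue_tray between 3.7 and 8 N) or (x of can_b in the frame of blue_tray between -0.04 and 0.04 m and y of can_b in the frame of blue_tray between -0.04 and 0.04 m and z of can_b in the frame of blue_tray between 0.004 and 0.014 m and angle between can_b's own z axis and vertical below 0.1 rad and linear speed of can_b below 0.02 m/s and contact force between can_b and blue_tray between 3.7 and 8 N) or (x of can_c in the frame of blue_tray between -0.04 and 0.04 m and y of can_c in the frame of blue_tray between -0.04 and 0.04 m and z of can_c in the frame of blue_tray between 0.004 and 0.014 m and angle between can_c's own z axis and vertical below 0.1 rad and linear speed of can_c below 0.02 m/s and contact force between can_c and blue_tray between 3.7 and 8 N)) and ((x of can_a in the frame of enamel_dish between -0.04 and 0.04 m and y of can_a in the frame of enamel_dish between -0.04 and 0.04 m and z of can_a in the frame of enamel_dish between 0.004 and 0.014 m and angle between can_a's own z axis and vertical below 0.1 rad and linear speed of can_a below 0.02 m/s and contact force between can_a and enamel_dish between 1.6 and 3.7 N) or (x of can_b in the frame of enamel_dish between -0.04 and 0.04 m and y of can_b in the frame of enamel_dish between -0.04 and 0.04 m and z of can_b in the frame of enamel_dish between 0.004 and 0.014 m and angle between can_b's own z axis and vertical below 0.1 rad and linear speed of can_b below 0.02 m/s and contact force between can_b and enamel_dish between 1.6 and 3.7 N) or (x of can_c in the frame of enamel_dish between -0.04 and 0.04 m and y of can_c in the frame of enamel_dish between -0.04 and 0.04 m and z of can_c in the frame of enamel_dish between 0.004 and 0.014 m and angle between can_c's own z axis and vertical below 0.1 rad and linear speed of can_c below 0.02 m/s and contact force between can_c and enamel_dish between 1.6 and 3.7 N)) and ((x of can_a in the frame of wire_basket between -0.04 and 0.04 m and y of can_a in the frame of wire_basket between -0.04 and 0.04 m and z of can_a in the frame of wire_basket between 0.004 and 0.014 m and angle between can_a's own z axis and vertical below 0.1 rad and linear speed of can_a below 0.02 m/s and contact force between can_a and wire_basket between 0.3 and 1.6 N) or (x of can_b in the frame of wire_basket between -0.04 and 0.04 m and y of can_b in the frame of wire_basket between -0.04 and 0.04 m and z of can_b in the frame of wire_basket between 0.004 and 0.014 m and angle between can_b's own z axis and vertical below 0.1 rad and linear speed of can_b below 0.02 m/s and contact force between can_b and wire_basket between 0.3 and 1.6 N) or (x of can_c in the frame of wire_basket between -0.04 and 0.04 m and y of can_c in the frame of wire_basket between -0.04 and 0.04 m and z of can_c in the frame of wire_basket between 0.004 and 0.014 m and angle between can_c's own z axis and vertical below 0.1 rad and linear speed of can_c below 0.02 m/s and contact force between can_c and wire_basket between 0.3 and 1.6 N))); the robot touches nothing.
It fails at once if a canister is dropped or slammed down (contact with the bench or a tray above 45 N) (contact force between any of can_a, can_b, can_c and blue_tray above 45 N or contact force between any of can_a, can_b, can_c and enamel_dish above 45 N or contact force between any of can_a, can_b, can_c and wire_basket above 45 N or contact force between any of can_a, can_b, can_c and table above 45 N).
It fails at once if a canister is tipped beyond 0.6 rad (angle between any of can_a, can_b, can_c's own z axis and vertical above 0.6 rad).
It fails at once if a bystander is pushed more than 30 mm or knocked over (distance of any of reagent_bottle, slide_box, white_cap, oil_vial, kidney_dish, beaker, marker from where it was at the start of the episode above 0.03 m or angle between any of reagent_bottle, slide_box, white_cap, oil_vial, kidney_dish, beaker, marker's own z axis and vertical above 0.4 rad).
It also fails if it takes over 72 s, if anything falls off the work surface, if the arm or the gripper's body presses on something with over 40 N, if the wrist force passes 120 N, or if a joint passes its speed limit or range.

## Working session

There is one attempt and no reset: what is moved stays moved. The work goes in short steps, Python scripts to look and compute and a tool call to move; the robot and the scene stay as the last step left them, time stands still between calls to the robot, and variables do not carry over. Pictures are saved under pics/ and viewed, about 8 in all and at most 12, crops included, and the job is handed in when it is done.

Besides the shell and the picture viewer there is one more tool, called after "Request:" by a JSON object that holds its "api" and its "payload", one argument or row to a line. carry_out: Moves the arm, as the interface text tells. Its arguments: {"type":"object","properties":{"plan":{"type":"array"},"jaw":{"type":"number"}},"required":["plan"]}

```bash
mkdir -p pics
python3 - <<'E'
from station import env, viewer
import cv2,numpy as np
s=env.state();print({k:np.round(v,3).tolist() for k,v in s.items()},env.tip_reach)
for n in("top","side"):
    d=viewer.read_camera(n);cv2.imwrite(f"pics/{n}0.png",d["image"][...,::-1])
    np.savez(f"pics/{n}0.npz",**d)
    print(n,d["intrinsics"].tolist(),d["position"],d["orientation"])
E
```

```text
{'time_s': 0.0, 'joint_pos': [1.175, 0.629, 0.038, 1.518, -0.027, 0.996, -0.02], 'joint_vel': [-0.0, -0.001, -0.001, 0.001, -0.002, -0.0, -0.0], 'joint_torque': [0.001, -56.342, 1.226, -19.345, 0.011, 0.011, -0.0], 'tool_pos': [210.353, -614.36, 225.091], 'tcp_rot': [-0.34, 2.045, -2.041], 'ft_force': [0.623, -0.143, -0.371], 'moment': [-0.003, -0.015, 0.007], 'grip_width': 1.002} 19.0
top [[444.1869914910865, 0.0, 321.8487342757394], [0.0, 444.1869914910865, 234.08645431800065], [0.0, 0.0, 1.0]] [543.53113332 -21.2940083  956.78381291] [-2.21042851  2.15310856 -0.0064575 ]
side [[613.5883510889321, 0.0, 311.5314819398053], [0.0, 613.5883510889321, 223.8567642194449], [0.0, 0.0, 1.0]] [ 449.5761306  -974.77478432  597.67917016] [-2.07928725  0.1743628  -0.0912069 ]
```

View pics/top0.png

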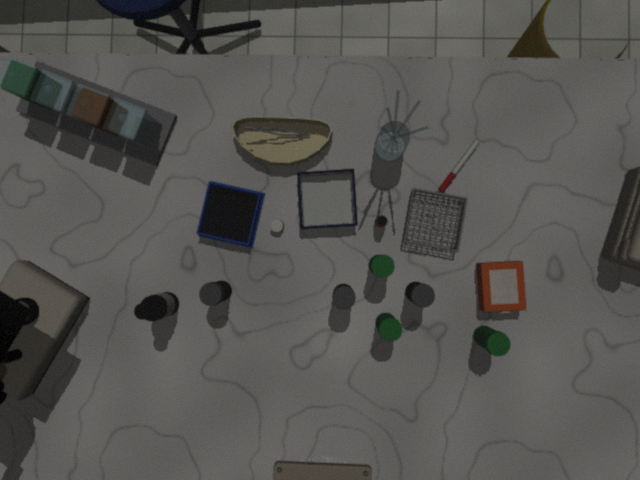

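View pics/side0.png

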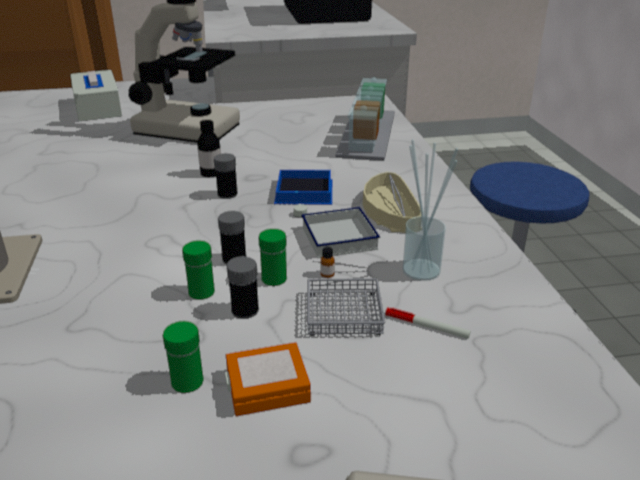

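```bash
cat > h.py <<'E'
import numpy as np,cv2
from scipy.spatial.transform import Rotation as R
def cloud(d):
    K=d["intrinsics"];v,u=np.mgrid[:480,:640];z=d["depth"]
    c=np.stack([(u-K[0,2])*z/K[0,0],(v-K[1,2])*z/K[1,1],z],-1)
    return c@R.from_rotvec(d["orientation"]).as_matrix().T+d["position"]
def ray(d,u,v,h):
    K=d["intrinsics"];r=R.from_rotvec(d["orientation"]).as_matrix()@[(u-K[0,2])/K[0,0],(v-K[1,2])/K[1,1],1]
    p=d["position"];return p+r*(h-p[2])/r[2]
E
python3 - <<'E'
from h import *
from station import env
s=env.state();print(R.from_rotvec(s["tcp_rot"]).as_matrix().round(3))
d=np.load("pics/top0.npz");P=cloud(d);im=d["image"].astype(int);Z=P[...,2]
ok=d["depth"]>0
print("bench z",np.median(Z[350:450,220:300]), "ok frac",ok.mean())
def comps(m,h,amin,amax):
    m=m.astype(np.uint8);m[:60]=0
    n,l,st,c=cv2.connectedComponentsWithStats(m)
    for i in range(1,n):
        if amin<st[i,4]<amax:
            cn=cv2.findContours((l==i).astype(np.uint8),0,2)[0][0]
            r=cv2.minAreaRect(cn);(u,v),rad=cv2.minEnclosingCircle(cn)
            q=np.array([ray(d,*p,h)[:2] for p in cv2.boxPoints(r)])
            col=im[l==i].mean(0).round()
            e=q[1]-q[0]
            print(h,"px",c[i].round(),"rect ctr",q.mean(0).round(1),"circ",ray(d,u,v,h)[:2].round(1),"sides",np.linalg.norm(e).round(),np.linalg.norm(q[2]-q[1]).round(),"ang",np.degrees(np.arctan2(e[1],e[0])).round(1),col,st[i,4])
comps(ok&(Z>78)&(Z<100),88,80,2000)
print();comps(ok&(Z>18)&(Z<45),28,60,9000)
print();comps(ok&(Z>5)&(Z<45),28,800,9000)
print();comps(ok&(Z>104),126,20,4000)
E
```

```text
[[-0.946 -0.001  0.324]
 [-0.324  0.002 -0.946]
 [ 0.    -1.    -0.002]]
bench z -0.87686382940268 ok frac 0.9960221354166666
88 px [33. 85.] rect ctr [869.5 608.3] circ [868.7 606.4] sides 61.0 9.0 ang -19.7 [21. 29. 23.] 116
88 px [69. 99.] rect ctr [841.2 532.2] circ [841.9 534.2] sides 61.0 10.0 ang -20.1 [38. 42. 41.] 131
88 px [105. 113.] rect ctr [814.8 454.8] circ [815.4 456.4] sides 65.0 10.0 ang -19.4 [27. 20. 17.] 136
88 px [142. 127.] rect ctr [786.5 378.4] circ [788.  382.4] sides 65.0 10.0 ang -20.0 [36. 38. 39.] 121
88 px [391. 145.] rect ctr [ 763.3 -123.1] circ [ 773.6 -124.7] sides 44.0 65.0 ang -9.9 [71. 77. 77.] 108
88 px [635. 245.] rect ctr [ 585.9 -582.8] circ [ 586.  -592.1] sides 24.0 96.0 ang -88.6 [65. 62. 57.] 398
88 px [382. 266.] rect ctr [ 520.9 -106.7] circ [ 521.1 -107.1] sides 45.0 43.0 ang -88.4 [29. 60. 34.] 427
88 px [210. 294.] rect ctr [456.6 226.7] circ [456.6 227. ] sides 46.0 43.0 ang -88.3 [45. 45. 45.] 433
88 px [422. 296.] rect ctr [ 466.3 -185.8] circ [ 466.2 -185.8] sides 45.0 45.0 ang -43.6 [45. 44. 44.] 450
88 px [343. 298.] rect ctr [
[... 3099 characters left out ...]
irc [ 813.1 -123. ] sides 86.0 21.0 ang -4.7 [66. 68. 68.] 196
126 px [123. 119.] rect ctr [790.3 397.2] circ [790.1 397.5] sides 66.0 68.0 ang -19.4 [63. 68. 67.] 1076
126 px [409. 115.] rect ctr [ 806.1 -148.1] circ [ 805.9 -148.5] sides 75.0 5.0 ang -33.0 [67. 70. 69.] 110
126 px [385. 131.] rect ctr [ 775.2 -104.6] circ [ 775.2 -104.6] sides 5.0 31.0 ang -43.5 [61. 65. 65.] 50
126 px [411. 132.] rect ctr [ 775.3 -153.4] circ [ 774.6 -153.7] sides 68.0 7.0 ang -72.0 [64. 68. 67.] 107
126 px [ 10. 326.] rect ctr [385.9 589. ] circ [384.8 612.4] sides 59.0 134.0 ang -88.3 [9. 9. 8.] 1332
126 px [143. 311.] rect ctr [424.7 342.2] circ [425.3 343. ] sides 36.0 30.0 ang -88.2 [23. 22. 22.] 271
```

The top view shows the black canisters near pixels (210,294), (343,298) and (422,296). The blue tray is at (228,213), the dish at (326,198) and the basket at (435,220). The side view confirms the three other cylinders are green look-alikes. I'll turn so the jaws open along world y, then go above the right-hand canister (466,-186).

Request:
{"api": "carry_out", "payload": {
  "plan": [
    [[0,0,0,0.11],[0,0,0,0.11],[0,0,0,0.11],[-16,0,-26.8,0],[-16,0,-26.8,0],[-16,0,-26.8,0],[-16,0,-26.8,0],[-16,0,-26.8,0],[-16,0,-26.8,0],[-16,0,-26.8,0],[-16,0,-26.8,0],[-16,0,-26.8,0],[-16,0,-26.8,0],[-16,0,-26.8,0],[-16,0,-26.8,0],[-16,0,-26.8,0],[-16,0,-26.8,0],[-16,0,-26.8,0],[-16,0,-26.8,0]]
  ],
  "jaw": 85
}}

```text
time_s: 1.68
tool_pos: [466.9, -184.7, 225.8]
tcp_rot: [0.0, -2.221, 2.221]
ft_force: [-0.4, -0.1, 0.7]
grip_width: 0.996
```

Request:
{"api": "carry_out", "payload": {
  "plan": [
    [[0,0,0,0],[0,0,0,0],[0,0,0,0]]
  ]
}}

```text
time_s: 1.93
tool_pos: [466.1, -186.7, 225.8]
tcp_rot: [0.001, -2.22, 2.221]
ft_force: [0.4, -1.0, 0.2]
grip_width: 0.996
```

Request:
{"api": "carry_out", "payload": {
  "plan": [
    [[0,14,0,0],[0,14,0,0],[0,14,0,0],[0,14,0,0],[0,14,0,0],[0,14,0,0],[0,14,0,0],[0,14,0,0],[0,14,0,0],[0,14,0,0],[0,14,0,0],[0,6,0,0],[0,6,0,0],[0,6,0,0],[0,6,0,0],[0,0,0,0]]
  ]
}}

```text
time_s: 3.27
tool_pos: [466.2, -186.3, 47.4]
tcp_rot: [0.0, -2.221, 2.22]
ft_force: [-0.0, -0.8, -0.0]
grip_width: 0.996
```

Request:
{"api": "carry_out", "payload": {
  "plan": [
    [[0,0,0,0],[0,0,0,0],[0,0,0,0],[0,0,0,0],[0,0,0,0],[0,0,0,0],[0,0,0,0],[0,0,0,0],[0,0,0,0],[0,0,0,0],[0,0,0,0],[0,0,0,0]]
  ],
  "jaw": 30
}}

```text
time_s: 4.27
tool_pos: [467.2, -186.7, 48.7]
tcp_rot: [0.002, 2.22, -2.222]
ft_force: [0.0, -0.8, 7.1]
grip_width: 0.497
```

Request:
{"api": "carry_out", "payload": {
  "plan": [
    [[0,-2,0,0],[0,-4,0,0],[0,-6,0,0],[0,-6,0,0],[0,-6,0,0],[0,-6,0,0],[0,0,0,0],[0,0,0,0],[0,0,0,0],[0,0,0,0],[0,0,0,0],[0,0,0,0]]
  ]
}}

```text
time_s: 5.27
tool_pos: [466.4, -186.2, 77.8]
tcp_rot: [0.0, -2.221, 2.221]
ft_force: [1.0, 0.3, -3.0]
grip_width: 0.5
```

Request:
{"api": "carry_out", "payload": {
  "plan": [
    [[0,0,0,0],[0,0,0,0]]
  ]
}}

```text
time_s: 5.43
tool_pos: [466.6, -186.2, 77.9]
tcp_rot: [-0.0, -2.221, 2.221]
ft_force: [-0.5, 0.9, -2.4]
grip_width: 0.499
```

Request:
{"api": "carry_out", "payload": {
  "plan": [
    [[0,0,0,0],[0,0,0,0]]
  ]
}}

```text
time_s: 5.6
tool_pos: [466.6, -186.2, 78.0]
tcp_rot: [-0.0, -2.221, 2.221]
ft_force: [-0.2, -0.7, -2.7]
grip_width: 0.495
```

Weight is about 2.7 N, so this is the low-power one and goes to the enamel dish at (656.7,5.6).

Request:
{"api": "carry_out", "payload": {
  "plan": [
    [[0,-10,0,0],[0,-20,0,0],[0,-20,0,0],[0,-20,0,0],[0,-12,0,0],[-8,0,-8,0],[-14,0,-14,0],[-14,0,-14,0],[-14,0,-14,0],[-14,0,-14,0],[-14,0,-14,0],[-14,0,-14,0],[-14,0,-14,0],[-14,0,-14,0],[-14,0,-14,0],[-14,0,-14,0],[-14,0,-14,0],[-14,0,-14,0],[-14,0,-16,0],[0,0,0,0]]
  ]
}}

```text
time_s: 7.27
tool_pos: [659.3, 12.8, 159.0]
tcp_rot: [-0.004, 2.222, -2.212]
ft_force: [0.6, 2.9, -3.4]
grip_width: 0.497
```

Request:
{"api": "carry_out", "payload": {
  "plan": [
    [[0,10,0,0],[0,14,0,0],[0,14,0,0],[0,14,0,0],[0,14,0,0],[0,14,0,0],[0,10,0,0],[0,4,0,0],[0,2,0,0],[0,0,0,0],[0,0,0,0],[0,0,0,0]]
  ]
}}

```text
time_s: 8.27
tool_pos: [657.3, 5.7, 64.9]
tcp_rot: [0.002, 2.221, -2.221]
ft_force: [-0.5, 0.1, -2.8]
grip_width: 0.499
```

Request:
{"api": "carry_out", "payload": {
  "plan": [
    [[0,1.5,0,0],[0,1.5,0,0],[0,1.5,0,0],[0,1.5,0,0],[0,1,0,0],[0,0,0,0],[0,0,0,0]]
  ]
}}

```text
time_s: 8.85
tool_pos: [656.7, 5.7, 57.0]
tcp_rot: [-0.0, -2.221, 2.221]
ft_force: [-1.4, -0.3, -2.7]
grip_width: 0.5
```

Request:
{"api": "carry_out", "payload": {
  "plan": [
    [[0,0.5,0,0],[0,0.5,0,0],[0,0.5,0,0],[0,0,0,0],[0,0,0,0]]
  ]
}}

```text
time_s: 9.27
tool_pos: [657.0, 5.6, 56.8]
tcp_rot: [0.001, 2.221, -2.221]
ft_force: [-2.6, -0.7, 6.2]
grip_width: 0.502
```

Request:
{"api": "carry_out", "payload": {
  "plan": [
    [[0,0,0,0],[0,0,0,0],[0,0,0,0],[0,0,0,0],[0,0,0,0],[0,0,0,0],[0,0,0,0],[0,0,0,0]]
  ],
  "jaw": 85
}}

```text
time_s: 9.93
tool_pos: [656.7, 5.7, 55.5]
tcp_rot: [-0.0, -2.221, 2.221]
ft_force: [0.1, -0.9, 0.4]
grip_width: 0.994
```

Request:
{"api": "carry_out", "payload": {
  "plan": [
    [[0,-5,0,0],[0,-10,0,0],[0,-20,0,0],[0,-20,0,0],[0,-20,0,0],[0,-20,0,0],[0,-9,0,0],[10,0,2,0],[20,0,4,0],[20,0,4,0],[20,0,4,0],[20,0,4,0],[20,0,4,0],[20,0,4,0],[20,0,4,0],[20,0,4,0],[20,0,4,0],[9,0,1,0],[0,0,0,0],[0,0,0,0]]
  ]
}}

```text
time_s: 11.6
tool_pos: [458.8, -33.1, 160.0]
tcp_rot: [0.002, 2.221, -2.22]
ft_force: [0.4, -0.1, 0.2]
grip_width: 0.994
```

Request:
{"api": "carry_out", "payload": {
  "plan": [
    [[0,10,0,0],[0,14,0,0],[0,14,0,0],[0,14,0,0],[0,14,0,0],[0,14,0,0],[0,14,0,0],[0,8,0,0],[0,6,0,0],[0,4,0,0],[0,0,0,0]]
  ]
}}

```text
time_s: 12.52
tool_pos: [458.0, -33.1, 47.0]
tcp_rot: [0.0, -2.221, 2.221]
ft_force: [0.4, -0.3, 1.5]
grip_width: 0.997
```

Request:
{"api": "carry_out", "payload": {
  "plan": [
    [[0,0,0,0],[0,0,0,0],[0,0,0,0],[0,0,0,0],[0,0,0,0],[0,0,0,0],[0,0,0,0],[0,0,0,0],[0,0,0,0],[0,0,0,0],[0,0,0,0],[0,0,0,0]]
  ],
  "jaw": 30
}}

```text
time_s: 13.52
tool_pos: [458.2, -34.0, 48.2]
tcp_rot: [0.003, 2.22, -2.222]
ft_force: [-1.2, -2.6, 5.7]
grip_width: 0.494
```

Request:
{"api": "carry_out", "payload": {
  "plan": [
    [[0,-2,0,0],[0,-4,0,0],[0,-6,0,0],[0,-6,0,0],[0,-6,0,0],[0,-6,0,0],[0,0,0,0],[0,0,0,0],[0,0,0,0],[0,0,0,0],[0,0,0,0],[0,0,0,0]]
  ]
}}

```text
time_s: 14.52
tool_pos: [457.4, -33.2, 77.3]
tcp_rot: [0.0, -2.221, 2.221]
ft_force: [-0.9, -0.7, -4.8]
grip_width: 0.494
```

Request:
{"api": "carry_out", "payload": {
  "plan": [
    [[0,0,0,0],[0,0,0,0]]
  ]
}}

```text
time_s: 14.68
tool_pos: [457.6, -33.2, 77.4]
tcp_rot: [-0.0, -2.221, 2.221]
ft_force: [-0.3, -0.5, -4.9]
grip_width: 0.498
```

Request:
{"api": "carry_out", "payload": {
  "plan": [
    [[0,0,0,0],[0,0,0,0]]
  ]
}}

```text
time_s: 14.85
tool_pos: [457.7, -33.2, 77.5]
tcp_rot: [-0.0, -2.221, 2.221]
ft_force: [0.1, -0.3, -4.8]
grip_width: 0.495
```

4.8 N: this is the immersion objective, so it goes to the blue tray at (621,211).

Request:
{"api": "carry_out", "payload": {
  "plan": [
    [[0,-10,0,0],[0,-20,0,0],[0,-20,0,0],[0,-20,0,0],[0,-12,0,0],[-12,0,-18,0],[-12,0,-18,0],[-12,0,-18,0],[-12,0,-18,0],[-12,0,-18,0],[-12,0,-18,0],[-12,0,-18,0],[-12,0,-18,0],[-12,0,-18,0],[-12,0,-18,0],[-12,0,-18,0],[-12,0,-18,0],[-12,0,-18,0],[-7.5,0,-10,0],[0,0,0,0]]
  ]
}}

```text
time_s: 16.52
tool_pos: [621.9, 215.0, 158.8]
tcp_rot: [-0.003, 2.222, -2.216]
ft_force: [0.1, 0.8, -5.6]
grip_width: 0.495
```

Request:
{"api": "carry_out", "payload": {
  "plan": [
    [[0,0,0,0],[0,10,0,0],[0,14,0,0],[0,14,0,0],[0,14,0,0],[0,14,0,0],[0,14,0,0],[0,9,0,0],[0,4,0,0],[0,2,0,0],[0,0,0,0],[0,0,0,0]]
  ]
}}

```text
time_s: 17.52
tool_pos: [621.7, 210.7, 65.2]
tcp_rot: [0.002, 2.222, -2.221]
ft_force: [-0.1, 0.2, -4.8]
grip_width: 0.495
```

Request:
{"api": "carry_out", "payload": {
  "plan": [
    [[0,1.5,0,0],[0,1.5,0,0],[0,1.5,0,0],[0,1.5,0,0],[0,1,0,0],[0,0,0,0],[0,0,0,0]]
  ]
}}

```text
time_s: 18.1
tool_pos: [621.1, 210.7, 57.4]
tcp_rot: [0.0, -2.221, 2.221]
ft_force: [0.5, 0.9, -4.3]
grip_width: 0.491
```

Request:
{"api": "carry_out", "payload": {
  "plan": [
    [[0,0.5,0,0],[0,0.5,0,0],[0,0.5,0,0],[0,0.5,0,0],[0,0,0,0],[0,0,0,0]]
  ]
}}

```text
time_s: 18.6
tool_pos: [621.5, 210.7, 56.3]
tcp_rot: [0.001, 2.222, -2.221]
ft_force: [-2.3, -0.2, 4.0]
grip_width: 0.491
```

Request:
{"api": "carry_out", "payload": {
  "plan": [
    [[0,0,0,0],[0,0,0,0],[0,0,0,0],[0,0,0,0],[0,0,0,0],[0,0,0,0],[0,0,0,0],[0,0,0,0]]
  ],
  "jaw": 85
}}

```text
time_s: 19.27
tool_pos: [621.3, 210.7, 55.5]
tcp_rot: [-0.0, -2.221, 2.221]
ft_force: [-0.7, 0.1, 0.6]
grip_width: 0.997
```

Request:
{"api": "carry_out", "payload": {
  "plan": [
    [[0,-5,0,0],[0,-10,0,0],[0,-20,0,0],[0,-20,0,0],[0,-20,0,0],[0,-20,0,0],[0,-9,0,0],[10,0,-1,0],[20,0,-2,0],[20,0,-2,0],[20,0,-2,0],[20,0,-2,0],[20,0,-2,0],[20,0,-2,0],[20,0,-2,0],[14.5,0,-1,0],[0,0,0,0],[0,0,0,0],[0,0,0,0]]
  ]
}}

```text
time_s: 20.85
tool_pos: [458.2, 226.8, 159.9]
tcp_rot: [0.003, 2.221, -2.22]
ft_force: [0.6, -0.5, -0.6]
grip_width: 0.999
```

Run:
```python
from station import env, viewer
import cv2
for n in("side",):
    d=viewer.read_camera(n);cv2.imwrite(f"pics/{n}1.png",d["image"][...,::-1])
```

```text
(no output)
```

View pics/side1.png

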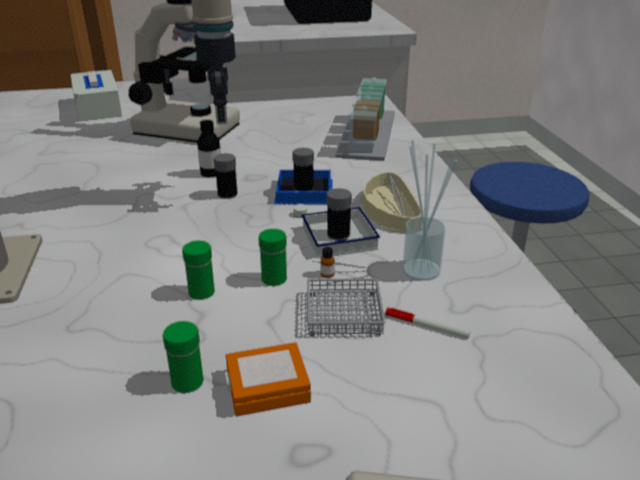

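Two canisters now stand upright and centred: one in the blue tray at (303,172), one in the dish at (339,215). The last is still untouched at (226,175), below the gripper.

Request:
{"api": "carry_out", "payload": {
  "plan": [
    [[0,10,0,0],[0,14,0,0],[0,14,0,0],[0,14,0,0],[0,14,0,0],[0,14,0,0],[0,14,0,0],[0,8,0,0],[0,6,0,0],[0,4,0,0],[0,0,0,0]]
  ]
}}

```text
time_s: 21.82
tool_pos: [456.7, 226.5, 46.8]
tcp_rot: [0.0, -2.22, 2.221]
ft_force: [0.9, -0.7, 0.4]
grip_width: 0.999
```

Request:
{"api": "carry_out", "payload": {
  "plan": [
    [[0,0,0,0],[0,0,0,0],[0,0,0,0],[0,0,0,0],[0,0,0,0],[0,0,0,0],[0,0,0,0],[0,0,0,0],[0,0,0,0],[0,0,0,0],[0,0,0,0],[0,0,0,0]]
  ],
  "jaw": 30
}}

```text
time_s: 22.82
tool_pos: [457.2, 227.1, 48.4]
tcp_rot: [0.002, 2.222, -2.22]
ft_force: [0.0, 0.9, 6.1]
grip_width: 0.504
```

Request:
{"api": "carry_out", "payload": {
  "plan": [
    [[0,-2,0,0],[0,-4,0,0],[0,-6,0,0],[0,-6,0,0],[0,-6,0,0],[0,-6,0,0],[0,0,0,0],[0,0,0,0],[0,0,0,0],[0,0,0,0],[0,0,0,0],[0,0,0,0]]
  ]
}}

```text
time_s: 23.82
tool_pos: [456.5, 226.7, 77.2]
tcp_rot: [0.0, -2.221, 2.221]
ft_force: [0.2, -0.3, -1.5]
grip_width: 0.505
```

Request:
{"api": "carry_out", "payload": {
  "plan": [
    [[0,0,0,0],[0,0,0,0]]
  ]
}}

```text
time_s: 23.98
tool_pos: [456.7, 226.7, 77.4]
tcp_rot: [0.0, -2.221, 2.221]
ft_force: [0.4, 0.2, -1.2]
grip_width: 0.508
```

About 1.2 N: the empty one, so it goes to the basket at (618,-220).

Request:
{"api": "carry_out", "payload": {
  "plan": [
    [[0,-10,0,0],[0,-20,0,0],[0,-20,0,0],[0,-20,0,0],[0,-12,0,0],[-8,0,22.5,0],[-8,0,22.5,0],[-8,0,22.5,0],[-8,0,22.5,0],[-8,0,22.5,0],[-8,0,22.5,0],[-8,0,22.5,0],[-8,0,22.5,0],[-8,0,22.5,0],[-8,0,22.5,0],[-8,0,22.5,0],[-8,0,22.5,0],[-8,0,22.5,0],[-8,0,22.5,0],[-8,0,22.5,0]]
  ]
}}

```text
time_s: 25.65
tool_pos: [576.8, -111.9, 160.3]
tcp_rot: [-0.001, -2.221, 2.221]
ft_force: [-0.4, -0.2, -0.7]
grip_width: 0.507
```

Request:
{"api": "carry_out", "payload": {
  "plan": [
    [[-8,0,22,0],[-8,0,22,0],[-8,0,22,0],[-8,0,22,0],[-5,0,12.5,0],[-4.4,0,9,0],[0,0,0,0],[0,0,0,0],[0,10,0,0],[0,14,0,0],[0,14,0,0],[0,14,0,0],[0,14,0,0],[0,14,0,0],[0,9,0,0],[0,4,0,0],[0,2,0,0],[0,0,0,0],[0,0,0,0]]
  ]
}}

```text
time_s: 27.23
tool_pos: [618.5, -220.2, 65.1]
tcp_rot: [0.001, 2.221, -2.221]
ft_force: [-0.5, 0.2, -1.7]
grip_width: 0.509
```

Request:
{"api": "carry_out", "payload": {
  "plan": [
    [[0,1.5,0,0],[0,1.5,0,0],[0,1.5,0,0],[0,1.5,0,0],[0,1,0,0],[0,0,0,0],[0,0,0,0]]
  ]
}}

```text
time_s: 27.82
tool_pos: [618.0, -220.3, 57.4]
tcp_rot: [-0.0, -2.221, 2.221]
ft_force: [0.7, 0.3, -0.5]
grip_width: 0.506
```

Request:
{"api": "carry_out", "payload": {
  "plan": [
    [[0,0.5,0,0],[0,0.5,0,0],[0,0.5,0,0],[0,0.5,0,0],[0,0,0,0],[0,0,0,0]]
  ]
}}

```text
time_s: 28.32
tool_pos: [618.3, -220.3, 56.5]
tcp_rot: [0.001, 2.221, -2.221]
ft_force: [-2.3, 1.5, 5.3]
grip_width: 0.507
```

In contact with the basket floor; release, rise and move back clear.

Request:
{"api": "carry_out", "payload": {
  "plan": [
    [[0,0,0,0],[0,0,0,0],[0,0,0,0],[0,0,0,0],[0,0,0,0],[0,0,0,0],[0,0,0,0],[0,0,0,0]]
  ],
  "jaw": 85
}}

```text
time_s: 28.98
tool_pos: [618.0, -220.3, 55.5]
tcp_rot: [-0.0, -2.221, 2.221]
ft_force: [0.5, -0.0, 0.3]
grip_width: 0.996
```

Request:
{"api": "carry_out", "payload": {
  "plan": [
    [[0,-5,0,0],[0,-10,0,0],[0,-20,0,0],[0,-20,0,0],[0,-20,0,0],[0,-20,0,0],[0,-20,0,0],[0,-20,0,0],[0,-20,0,0],[5,0,20,0],[5,0,25,0],[5,0,25,0],[5,0,25,0],[5,0,25,0],[5,0,25,0],[5,0,25,0],[5,0,20,0],[0,0,0,0],[0,0,0,0],[0,0,0,0]]
  ]
}}

```text
time_s: 30.65
tool_pos: [578.5, -409.2, 211.1]
tcp_rot: [0.001, 2.222, -2.22]
ft_force: [-0.5, 1.2, -0.3]
grip_width: 0.995
```

Run:
```python
from station import env, viewer
from h import *
for n in("side","top"):
    d=viewer.read_camera(n);cv2.imwrite(f"pics/{n}2.png",d["image"][...,::-1])
P=cloud(d);m=((P[...,2]>88)&(P[...,2]<106)).astype(np.uint8)
n,l,st,c=cv2.connectedComponentsWithStats(m)
for i in range(1,n):
    if 200<st[i,4]<900: print(c[i].round(),ray(d,*c[i],96)[:2].round(1),np.median(P[l==i,2]).round(1),st[i,4])
s=env.state();print(s["time_s"],s["ft_force"])
```

```text
[33. 86.] [864.3 602.2] 104.5 560
[ 71. 101.] [834.9 521.6] 104.2 348
[101. 107.] [823.5 460.3] 103.9 256
[128. 126.] [784.8 403.3] 104.5 384
[326. 196.] [654.8   5.1] 95.3 430
[221. 211.] [619.5 209.7] 95.2 431
[440. 218.] [ 616.8 -217. ] 95.1 455
30.75 [ 0.03737922  1.21710624 -0.02342058]
```

View pics/side2.png

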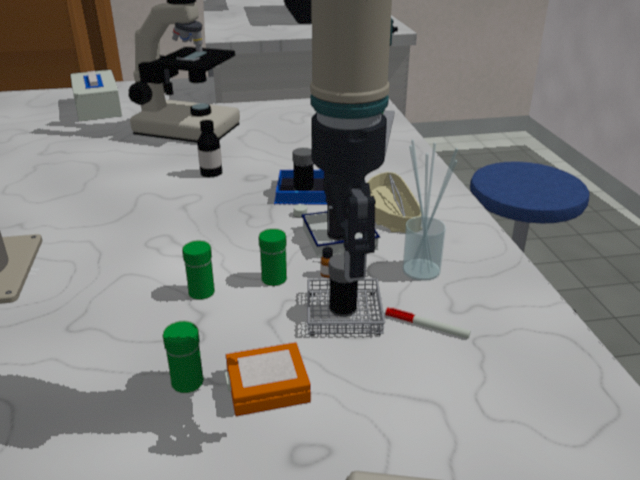

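View pics/top2.png

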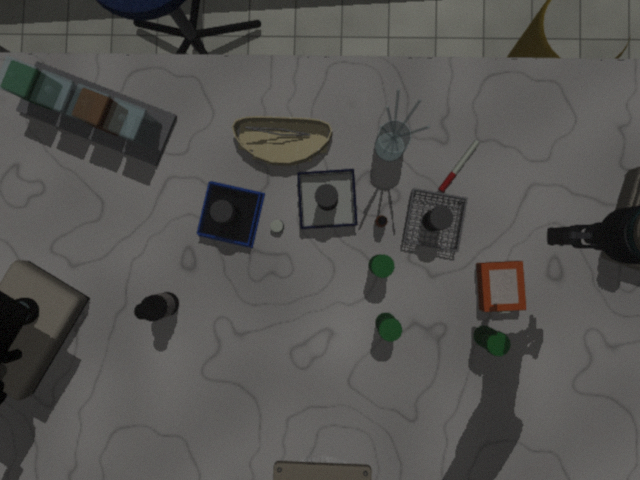

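In the top view the three canisters stand at (326,196), (221,211) and (440,218). All tops are level at about 96 mm, each is within 4 mm of its tray centre, and the bystanders have not moved. The gripper is clear.

```bash
python3 -c "
from station import order
print(order.finish_job())"
```

```text
the job is handed in; nothing more can be done
None
```

I weighed each canister by lifting it, placed all three, and handed the job in at about 31 s of the 72 s allowed. `order.finish_job()` gives no verdict, so the result rests on my own checks.

| Canister (start position) | Measured weight | Contents | Placed in |
|---|---|---|---|
| Right, (466,-186) | about 2.7 N | low-power objective | enamel dish |
| Middle, (458,-34) | about 4.8 N | immersion objective | blue tray |
| Left, (457,227) | about 1.2 N | empty | wire basket |

- **Placement:** in the last top view all three stand within about 4 mm of their tray centres. Their tops measure 95 mm, which fits standing on the 8 mm inner floor.
- **Set-down:** the wrist force readings at contact were about 4 to 6 N, against the 45 N limit.
- **Bystanders:** none shows any movement in the last top view, judged by eye only. The gripper was clear of everything at hand-in.
- **What disagreed:** the empty canister read 0.5 to 1.7 N while the 85 g given is 0.83 N. That is within the sensor noise and still clearly the lightest.

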